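# Take the hand nut off the lapping machine

## Task

The steel lap on the open side of the twin lapping machine is worn and has to be changed: undo the red T-bar hand nut that holds it and put the nut in the grey parts tray. The machine takes right- or left-hand spindle cartridges and nothing shows which one is fitted, so try the nut a little each way without forcing it and feel which way it gives. Set the nut down in the tray rather than dropping it, and leave the other things on the bench where they lie.

Things in the scene. Friction and masses are not known exactly. Their poses are not given: they have to be found in the camera images.
- nut: Quick hand nut, tight on the open spindle at the start: dark steel skirt 54 mm across, 34 mm high, under a red T-bar; 60 mm high in all, about 0.24 kg. Origin: centre of its underside; z up along the thread axis, x along the T-bar. Quarter-turn (interrupted) thread, right- or left-hand at random, not marked. The wrong way it binds within 0.1 rad.
- tbar (a point): Middle of the top face of the nut's red T-bar: 124 mm long (nut's x), 18 mm thick (y), 26 mm high, straight above the skirt. The right way the nut turns against smooth friction under 0.4 N m; after about 1.0 rad the thread is clear and a spring washer lifts it 2 to 3 mm; from 1.1 to 1.8 rad it can be drawn straight up; at about 2 rad it meets the next stop.
- spindle (a point): Top centre of the open station's spindle, hidden inside the nut, 31 mm above the lap and 161 mm above the bench. The spindle is locked: with the nut bound, it only winds up elastically (8 N m per rad) and springs back. The nut clears it when raised 35 mm.
- drive_1 (a joint): Twist (rad, positive anticlockwise from above) of one of the two spindles against its locked, slightly elastic belt drive, 0 at rest, about 8 N m per rad; which of the two cartridges sits on the open side is not known. Over 0.4 rad (about 3 N m) either way counts as forced.
- drive_2 (a joint): The same for the other spindle.
- lap_machine: Twin lapping machine, fixed: grey box 225 mm deep (x), 410 mm wide (y), 107 mm high, clear splash guard along the back (+x), 180 mm high. Origin: centre of its underside; controls to -x. Open station at y = -100 mm: steel lap 152 mm across, top 130 mm up, in a black pan (190 mm, rim 125 mm up); nut's underside starts 134 mm up. At y = +100 mm: white dust cover, 161 mm high.
- tray: Grey open plastic parts tray, 150 mm (its x) by 120 mm (its y), 28 mm high, walls and floor 5 mm, 1.5 kg, standing on the bench. Origin: centre of its underside.
- pliers: Bystander: pliers with red handles, 155 mm long, 12 mm high, lying flat; origin under the pivot, jaws to x.
- spare_lap: Bystander: spare steel lap disc, 150 mm across, 5 mm thick, flat on the bench; origin under its centre.
- file: Bystander: file with a wooden handle, 275 mm long, 30 mm high, along its x; origin under its middle.
- mandrel: Bystander: steel ring mandrel with an orange handle, 315 mm long, 34 mm high, along its x; origin under its middle.
- charcoal: Bystander: black charcoal block 110 x 70 x 30 mm on the grey soldering board; origin under its centre.
- paste_jar: Bystander: amber jar 60 mm across, 60 mm high; origin under its centre.
Mind the look-alikes: they are no part of the job. Of the things that look like the nut, the middle-sized one is meant. Several things have the shape of the tray; the one meant has the colours described above.

How it is judged:
By the outcome, as a careful person would: the job done as asked, in the order asked, and still so for the second after the job is handed in, with the robot touching nothing.
It also fails if it takes over 45 s, if anything falls off the work surface, if the arm or the gripper's body presses on something with over 40 N, if the wrist force passes 120 N, or if a joint passes its speed limit or range.

## Robot

A 7-joint arm with a two-finger parallel gripper is mounted at the origin on the work surface. World frame = base frame: x ahead of the robot, y to its left, z up, the work surface at z = 0. Lengths are in mm, angles in rad, forces in N, time in s.
With the tool pointing down it reaches from about 400 to 875 mm from the base axis. Payload 6.5 kg.
Tool frame: the origin (TCP) lies at the very end of the fingers, on their centre line; the grasp point (between the pads) lies robot.hold_point_z behind it (robot.hold_point_z is the distance from the TCP to the grasp point, in mm); z points along the fingers, y is the line along which they close (so a half turn about z gives the same grasp; the last joint's range is limited). The gripper opens to 88 mm and grips with 3 to 60 N. Pads are 18 mm wide; open, the fingers measure 123 mm over their backs; the gripper's body (75 mm by 187 mm) begins 45 mm behind the grasp point.
Start: joints at [1.166, 0.536, -0.004, 1.538, 0.003, 1.067, -0.071], TCP at [216.027, -613.044, 238.716] pointing down, gripper open.
Joint ranges: [-2.7, 2.7], [-0.37, 2.16], [-1.27, 1.26], [0.24, 2.4], [-1.31, 4.45], [0.19, 1.91], [-2.76, 2.76]. Speed limits (rad/s): [2.39, 2.39, 3.14, 3.14, 3.14, 3.14, 3.14].

## Interface

Orientations are given as a rotation vector (axis times angle).
In Python, from cell import sensors, vision, robot gives the robot as it stands. The module is installed in compiled form; this text tells all that it offers.
- The arm moves only by the tool play_rows, never from a script. Its arguments are lists of equal length, an entry for each row: "delta_pos": the shift along the tool's x, y, z scaled (see below), a list of three; "roll": the turn about the tool's z scaled (see below). A call has 1 to 10 rows; each row is the pose to reach, as a shift and turn from the pose commanded when the call began, along the tool's axes at that moment; what a row does not reach only later rows make up. The controller multiplies each number of a shift by 0.6 m and each number of a turn by pi/2 rad. A row lasts 1/8 s, in which the tool goes at most 62.5 mm and 10.7 degrees, less where a joint would pass 70% of its speed; a pose out of reach is approached as far as the arm can. A call with a number of a shift or a turn outside -1 to 1 is refused whole. A call with a gripper value outside its range is refused whole. "fingers" is the finger opening in mm, from 0 to 88.1, set as the call begins (left out, the last holds). The fingers move at their own pace and stop on an object; "newtons" is the grip in N (left out, the last holds). Time passes only in rows, so rows that repeat a pose let the fingers close. It gives the time, the measured TCP pose, the force, the opening and the grip force at its end, in the units of the state.
- sensors.get_obs(): the state, without advancing time (a new reading comes with each control period).
- vision.grab_frame(name): name is "scene" or "side" or "wrist"; returns the picture (400x640x3 uint8, red, green, blue); there is no depth.
- vision.camera_params(name): a dict with "K" (3x3 intrinsics, pixels), "extrinsics" (4x4, takes a point from world to camera coordinates). Camera axes: x right, y up, looking along -z (the intrinsics and any distortion apply to the point x, -y, -z); pixel columns grow to the right and rows downward; lengths in mm; the calibration is good to about 2 mm. A picture is of the moment at which its call begins: read the wrist's pose just before it. camera_params takes no time and is no camera call; for the wrist camera it gives the pose at the moment of the call.
- robot.hand_in(): hands the job in; it is judged then, once.
The state is a dict: "time_s": time; "joints": joint angles; "dq": joint speeds; "joint_efforts": joint torques, N m; "ee_pos": TCP position; "tool_rot": TCP orientation; "force": force on the tool from outside, world axes, zero at the start; "torque": the same for the moment, N m; "opening": finger opening in mm; "gripper_force": force on a finger pad.
Only numpy, scipy, OpenCV 4.12 (cv2) and the standard library are available. Lean on these libraries where they do the work, as an engineer would, in place of code of your own. Each camera call takes 0.05 s, during which the arm holds its last target. There are 200 camera calls.

## Working session

There is one attempt and no reset: what is moved stays moved. The work goes in short steps, Python scripts to look and compute and a tool call to move; the robot and the scene stay as the last step left them, time stands still between calls to the robot, and variables do not carry over. Pictures are saved under pics/ and viewed, at most 10 in all, crops included, and the job is handed in when it is done.

Besides the shell and the picture viewer there is one more tool, called after "Call:" as name([rows], argument=value, ...), one row to a line, values as JSON. play_rows: Moves the arm, as the interface text tells. Its arguments: {"type":"object","properties":{"delta_pos":{"type":"array"},"roll":{"type":"array"},"fingers":{"type":"number"},"newtons":{"type":"number"}},"required":["delta_pos","roll"]}

```bash
mkdir -p pics; cat > h.py <<'E'
import numpy as np, cv2
from cell import sensors, vision, robot
def ray(name,u,v,P=None):
    p=P or vision.camera_params(name); K=np.array(p["K"]);E=np.array(p["extrinsics"])
    d=np.linalg.inv(K)@[u,v,1]; d=np.array([d[0],-d[1],-d[2]])
    R=E[:3,:3]; return -R.T@E[:3,3], R.T@d
def atz(name,u,v,z,P=None):
    o,d=ray(name,u,v,P); return o+d*(z-o[2])/d[2]
def proj(name,X,P=None):
    p=P or vision.camera_params(name); K=np.array(p["K"]);E=np.array(p["extrinsics"])
    c=E[:3,:3]@np.array(X,float)+E[:3,3]; q=K@[c[0],-c[1],-c[2]]; return q[:2]/q[2]
def save(name,f):
    im=vision.grab_frame(name); cv2.imwrite("pics/"+f,im[:,:,::-1]); return im
E
python3 - <<'E'
from h import *
for n in ["scene","side","wrist"]:
    save(n,n+"0.png"); p=vision.camera_params(n); print(n,{k:np.round(v,3).tolist() if not isinstance(v,str) else v for k,v in p.items()})
print(sensors.get_obs(), robot.hold_point_z)
a=cv2.imread("pics/scene0.png");b=cv2.imread("pics/side0.png")
E
```

```text
scene {'K': [[440.714, 0.0, 313.551], [0.0, 440.714, 202.612], [0.0, 0.0, 1.0]], 'extrinsics': [[-0.699, 0.715, 0.001, 369.515], [-0.374, -0.366, 0.852, 64.313], [0.609, 0.596, 0.523, -1976.457], [0.0, 0.0, 0.0, 1.0]]}
side {'K': [[418.019, 0.0, 319.025], [0.0, 418.019, 197.949], [0.0, 0.0, 1.0]], 'extrinsics': [[-0.776, -0.631, 0.009, 376.496], [0.411, -0.494, 0.766, -324.406], [-0.479, 0.598, 0.642, -1231.831], [0.0, 0.0, 0.0, 1.0]]}
wrist {'K': [[296.288, 0.0, 321.734], [0.0, 296.288, 199.34], [0.0, 0.0, 1.0]], 'extrinsics': [[0.332, -0.943, -0.001, -650.075], [0.909, 0.32, -0.266, 37.011], [0.251, 0.087, 0.964, -388.697], [0.0, 0.0, 0.0, 1.0]]}
{'time_s': 0.15, 'joints': array([ 1.16578474,  0.5370336 , -0.00442655,  1.53857615,  0.00257366,
        1.06726487, -0.0712444 ]), 'dq': array([-0.00066874, -0.0029369 ,  0.00025823, -0.00347322, -0.00156634,
       -0.00035954,  0.00141604]), 'joint_efforts': array([ 1.69855786e-03, -5.71328759e+01,  9.91903916e-01, -2.51826006e+01,
       -5.61706501e-02,  1.51925453e-02,  8.84936549e-05]), 'ee_pos': array([ 215.8897422 , -612.64033131,  238.04086999]), 'tool_rot': array([-3.09539559e+00, -5.29458449e-01,  4.59410981e-04]), 'force': array([-0.18447787, -0.12492421, -0.95799382]), 'torque': array([ 0.02851777, -0.01027734, -0.03874148]), 'gripper_force': 0.0, 'opening': 87.76125040098} 18.700000000000003
```

View pics/scene0.png

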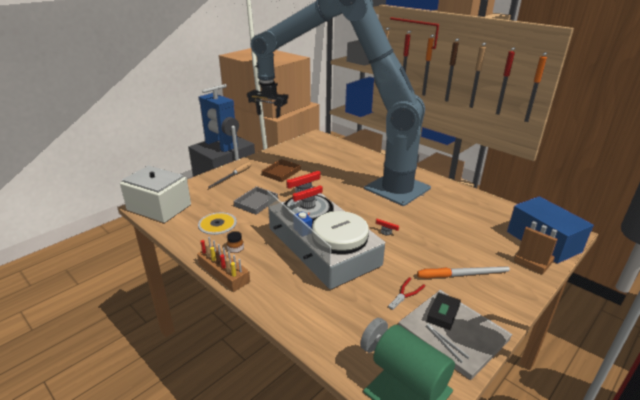

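View pics/side0.png

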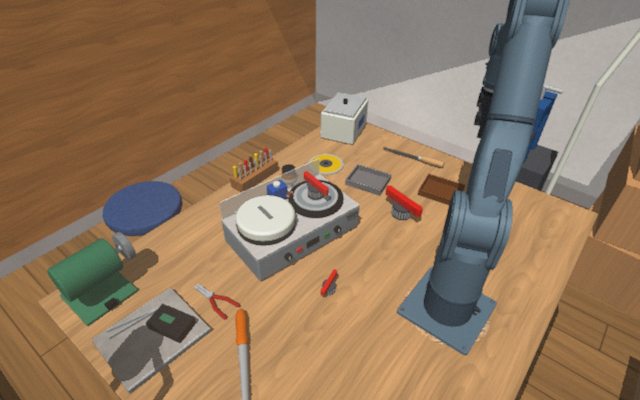

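Nut-like things in the side image: one on the machine spindle (316,184), a big one on the bench (403,203), and a small one on the bench (329,284). The one on the spindle is middle-sized and is the nut meant. Tray-like things: grey at (369,179) and brown at (441,189). The grey one is meant. I'll confirm both in an enlarged crop.

```bash
python3 - <<'E'
import cv2,numpy as np
a=cv2.imread("pics/side0.png")[145:235,270:470]; a=cv2.resize(a,(800,360),interpolation=cv2.INTER_CUBIC)
b=cv2.imread("pics/scene0.png")[160:220,220:353]; b=cv2.resize(b,(532,240),interpolation=cv2.INTER_CUBIC)
c=np.zeros((600,800,3),np.uint8); c[:360]=a; c[360:,:532]=b; cv2.imwrite("pics/crop1.png",c)
from h import *
for uv,z in [((316,178),194),((369,172),28),((403,195),100),((329,280),30),((266,207),161)]:
    print(uv, atz("side",*uv,z).round())
for uv,z in [((307.5,191),194),((303,180),100),((255,198),28)]:
    print("sc",uv, atz("scene",*uv,z).round())
E
```

```text
(316, 178) [536. -44. 194.]
(369, 172) [ 535. -382.   28.]
(403, 195) [ 316. -260.  100.]
(329, 280) [318. 159.  30.]
(266, 207) [589. 141. 161.]
sc (307.5, 191) [531. -27. 194.]
sc (303, 180) [ 365. -221.  100.]
sc (255, 198) [ 525. -347.   28.]
```

View pics/crop1.png

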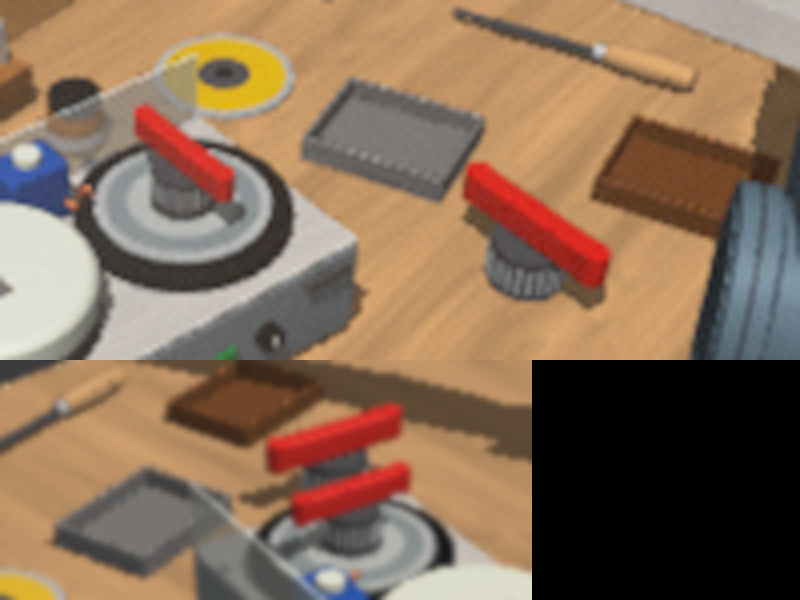

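```bash
cat >> h.py <<'E'
from scipy.spatial.transform import Rotation as Ro
def rel(target,o=None):
    o=o or sensors.get_obs(); R=Ro.from_rotvec(o["tool_rot"]).as_matrix()
    return R, R.T@(np.array(target)-o["ee_pos"])/600
E
python3 - <<'E'
from h import *
P=atz("side",306,172.5,194);Q=atz("side",326.5,188.5,194);print(P,Q,(P+Q)/2,np.linalg.norm(P-Q),np.arctan2(*(P-Q)[1::-1]))
R,_=rel([0,0,0]);print(R.round(3))
o,d=ray("wrist",320,200);print(o,d, R.T@(o-sensors.get_obs()["ee_pos"]), R.T@d)
M=(P+Q)/2
print(rel([M[0]-60,M[1],330])[1], rel([M[0]-60,M[1],330])[1]*600)
E
```

```text
[581.8013216  -45.80464777 194.        ] [474.83862334 -22.31491678 194.        ] [528.31997247 -34.05978228 194.        ] 109.51158057564756 -0.2161751826645821
[[ 0.943  0.332 -0.   ]
 [ 0.332 -0.943  0.001]
 [-0.    -0.001 -1.   ]]
[ 279.60715202 -591.14961089  383.94702695] [-0.25539561 -0.08264186 -0.96331855] [  67.22636804    0.72293686 -145.91250399] [-0.26826775 -0.0057151   0.9633478 ]
[ 0.71729155 -0.76984043 -0.15234131] [ 430.37492777 -461.90425584  -91.40478346]
```

The crop confirms it: the mid-sized T-bar nut sits on the lap (crop 185,160), the larger look-alike stands on the bench (crop 535,230), and the grey tray is at crop (395,135). I'm moving above the nut for a wrist view.

Call:
play_rows([
  [0.06,-0.05,-0.08],
  [0.14,-0.13,-0.152],
  [0.22,-0.2,-0.152],
  [0.3,-0.27,-0.152],
  [0.38,-0.345,-0.152],
  [0.46,-0.42,-0.152],
  [0.54,-0.49,-0.152],
  [0.63,-0.57,-0.152],
  [0.72,-0.655,-0.152],
  [0.812,-0.737,-0.152],
], roll=[-0.1,-0.2,-0.3,-0.4,-0.5,-0.6,-0.7,-0.8,-0.9,-1], fingers=60)

```text
time_s: 1.4
ee_pos: [499.1, -87.6, 330.0]
tool_rot: [1.809, 2.568, -0.0]
force: [0.8, -0.5, -0.4]
opening: 59.8
gripper_force: 0.0
```

```bash
python3 - <<'E'
from h import *
o=sensors.get_obs(); print(o["joints"].round(3),o["ee_pos"]); R,d=rel([528,-34,330]); print(R.round(3),d, "yaw",np.arctan2(R[1,0],R[0,0]))
E
```

```text
[ 0.575  0.247 -0.58   1.775  0.147  1.163  0.293] [499.10468892 -87.63764458 329.97220397]
[[-0.337  0.942  0.   ]
 [ 0.942  0.337 -0.   ]
 [-0.001 -0.    -1.   ]] [ 6.79535935e-02  7.54535463e-02 -8.20580523e-05] yaw 1.9143084882517751
```

Call:
play_rows([
  [0,0,0],
  [0,0,0],
  [0,0,0],
  [0,0,0],
  [0,0,0],
  [0,0,0],
  [0,0,0],
], roll=[-0.1,-0.2,-0.3,-0.4,-0.5,-0.6,-0.64])

```text
time_s: 2.28
ee_pos: [498.4, -89.4, 329.6]
tool_rot: [-0.351, -3.121, -0.0]
force: [-0.2, 0.4, 0.5]
opening: 60.0
gripper_force: 0.0
```

```bash
python3 - <<'E'
from h import *
o=sensors.get_obs(); print(o["joints"].round(3),o["ee_pos"]); R,d=rel([528,-34,330]); print(R.round(3),d, "yaw",np.arctan2(R[1,0],R[0,0]))
P=vision.camera_params("wrist"); import pickle; pickle.dump(P,open("w1.pkl","wb")); save("wrist","w1.png")
E
```

```text
[ 0.703  0.275 -0.736  1.769  0.199  1.174  1.255] [498.36725646 -89.38058871 329.64006308]
[[-0.975  0.222 -0.001]
 [ 0.222  0.975  0.   ]
 [ 0.001 -0.    -1.   ]] [-0.02768395  0.10095647 -0.00062195] yaw 2.9179218464496723
```

View pics/w1.png

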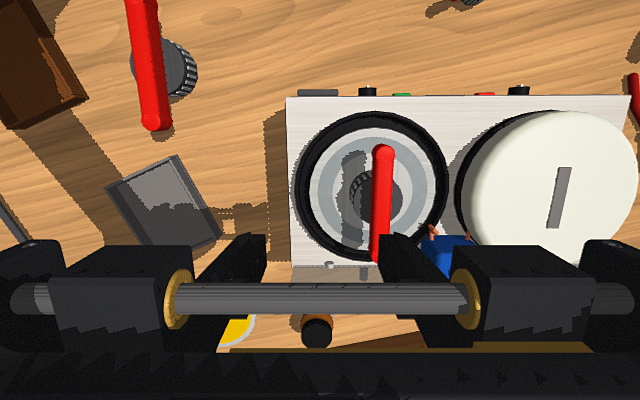

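The wrist view shows the nut's bar from (385,147) to (380,260), inside the pan circle centred about (372,187). The grey tray is at (165,205).

```bash
python3 - <<'E'
from h import *
import pickle; P=pickle.load(open("w1.pkl","rb"))
im=cv2.imread("pics/w1.png").astype(int)
b,g,r=im[...,0],im[...,1],im[...,2]
m=((r>150)&(g<70)&(b<70)).astype(np.uint8); m[:, :340]=0; m[:,420:]=0; m[:130]=0
ys,xs=np.nonzero(m); print(ys.min(),ys.max())
for y in range(ys.min(),ys.max()+1,8):
    c=xs[ys==y]; w=[atz("wrist",x,y,194,P) for x in (c.min(),c.max()+1)]; print(y,c.min(),c.max(),w[0][:2].round(1),w[1][:2].round(1))
for uv,z in [((372,187),125),((297,187),125),((447,187),125),((372,112),125),((372,262),125)]: print("pan",atz("wrist",*uv,z,P).round(1))
for uv in [(104,187),(177,155),(222,238)]: print("tray",atz("wrist",*uv,28,P).round(1))
# nut estimate projected in all
S=cv2.imread("pics/side0.png").astype(int); 
for n,f,(x0,x1,y0,y1) in [("side","side0",(298,335,165,200)),("scene","scene0",(288,325,183,203))]:
    S=cv2.imread(f"pics/{f}.png").astype(int); mm=(S[...,2]>150)&(S[...,1]<80); Y,X=np.nonzero(mm[y0:y1,x0:x1]); print(n,X.min()+x0,X.max()+x0,Y.min()+y0,Y.max()+y0)
E
```

```text
145 262
145 385 386 [468.5 -23. ] [468.9 -21.2]
153 376 394 [474.  -32.6] [478.  -15.1]
161 377 393 [481.6 -33. ] [485.3 -17.2]
169 376 392 [489.  -35.3] [492.6 -19.4]
177 376 392 [496.7 -36.6] [500.3 -20.6]
185 376 391 [504.5 -38. ] [508.  -22.8]
193 375 391 [512.2 -40.4] [515.9 -24.1]
201 375 390 [520.2 -41.8] [523.7 -26.4]
209 375 390 [528.4 -43.3] [531.9 -27.7]
217 374 390 [536.4 -45.7] [540.2 -29.1]
225 374 389 [544.8 -47.2] [548.4 -31.5]
233 374 388 [553.3 -48.8] [556.7 -33.9]
241 373 377 [561.7 -51.3] [562.9 -46.3]
249 373 377 [570.5 -52.9] [571.7 -47.9]
257 372 377 [579.2 -55.5] [580.6 -49.4]
pan [523.8 -34.  125. ]
pan [ 503.6 -122.8  125. ]
pan [544.1  54.7 125. ]
pan [437.8 -18.4 125. ]
pan [622.5 -52.  125. ]
tray [ 457.  -427.5   28. ]
tray [ 435.4 -299.9   28. ]
tray [ 578.9 -275.5   28. ]
side 304 327 172 194
scene 290 321 183 199
```

Call:
play_rows([
  [-0.015,0.05,0.0],
  [-0.03,0.1,0.05],
  [-0.03,0.1,0.12],
  [-0.03,0.1,0.18],
  [-0.03,0.1,0.21],
  [-0.03,0.1,0.21],
], roll=[-0.005,-0.005,-0.005,-0.005,-0.005,-0.005])

```text
time_s: 3.08
ee_pos: [529.1, -34.9, 203.3]
tool_rot: [-0.343, -3.121, -0.0]
force: [-0.4, -0.2, -0.1]
opening: 60.1
gripper_force: 0.0
```

```bash
python3 - <<'E'
from h import *
o=sensors.get_obs(); print(o["joints"].round(3),o["ee_pos"],o["force"]); R,d=rel([529,-35.2,171.5]); print(d, "yaw",np.arctan2(R[1,0],R[0,0]))
save("wrist","w2.png"); save("side","s2.png")
a=cv2.imread("pics/w2.png");b=cv2.imread("pics/s2.png")[120:240,230:430]
c=np.zeros((600,640,3),np.uint8);c[:240]=a[60:300];c[240:]=cv2.resize(b,(600,360),interpolation=cv2.INTER_CUBIC) if 0 else np.pad(cv2.resize(b,(600,360)),((0,0),(0,40),(0,0)));cv2.imwrite("pics/c2.png",c)
E
```

```text
[ 0.522  0.47  -0.695  1.856  0.365  0.948  1.015] [529.14065508 -34.92126839 203.27115776] [-0.42834412 -0.17664974 -0.06581274]
[ 2.87022536e-05 -4.95835857e-04  5.29521570e-02] yaw 2.922394209176173
```

View pics/c2.png

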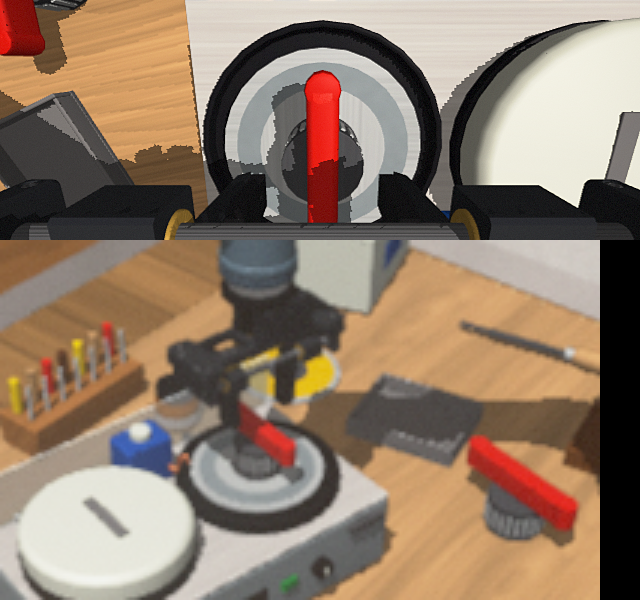

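The fingers straddle the bar centrally (bar at column 322, fingers at 240 and 400). Descending and closing.

Call:
play_rows([
  [0,0,0.03],
  [0,0,0.053],
  [0,0,0.053],
], roll=[0,0,0])

```text
time_s: 3.55
ee_pos: [528.7, -34.9, 170.8]
tool_rot: [-0.343, -3.12, 0.0]
force: [0.3, 0.6, -0.0]
opening: 59.8
gripper_force: 0.0
```

Call:
play_rows([
  [0,0,0],
  [0,0,0],
  [0,0,0],
  [0,0,0],
  [0,0,0],
], roll=[0,0,0,0,0], fingers=5, newtons=50)

```text
time_s: 4.18
ee_pos: [529.8, -34.7, 172.2]
tool_rot: [0.343, 3.123, 0.0]
force: [1.0, 0.8, 1.0]
opening: 17.3
gripper_force: 50.0
```

```bash
cat > st.py <<'E'
from h import *
o=sensors.get_obs(); R,_=rel([0,0,0]); print(o["time_s"],"j",o["joints"].round(2),"p",o["ee_pos"].round(1),"F",o["force"].round(1),"T",o["torque"].round(2),"yaw",round(np.arctan2(R[1,0],R[0,0]),4),"op",round(o["opening"],1),o["gripper_force"])
E
python3 st.py
```

```text
4.175 j [ 0.5   0.51 -0.67  1.88  0.4   0.89  0.98] p [529.8 -34.7 172.2] F [1.  0.8 1. ] T [ 0.12 -0.2   0.02] yaw 2.9229 op 17.3 49.99985525384545
```

Call:
play_rows([
  [0,0,0],
  [0,0,0],
  [0,0,0],
], roll=[0.05,0.08,0.08])

```text
time_s: 4.55
ee_pos: [529.8, -34.7, 172.2]
tool_rot: [0.535, 3.095, -0.0]
force: [-1.0, 0.3, 0.8]
opening: 17.5
gripper_force: 50.3
```

```bash
python3 st.py
```

```text
4.55 j [ 0.48  0.5  -0.64  1.88  0.39  0.88  0.87] p [529.8 -34.7 172.2] F [-1.   0.3  0.8] T [ 0.07 -0.18  0.61] yaw 2.7991 op 17.5 50.274370070546865
```

Call:
play_rows([
  [0,0,0],
  [0,0,0],
  [0,0,0],
], roll=[0.03,0.05,0.05])

```text
time_s: 4.92
ee_pos: [529.8, -34.7, 172.2]
tool_rot: [0.657, 3.072, -0.0]
force: [-0.5, -0.4, 2.7]
opening: 17.7
gripper_force: 51.1
```

```bash
python3 st.py
```

```text
4.925 j [ 0.47  0.5  -0.62  1.88  0.37  0.88  0.81] p [529.8 -34.7 172.2] F [-0.5 -0.4  2.7] T [-0.01 -0.1   1.  ] yaw 2.7203 op 17.7 51.109049900624086
```

Turning clockwise, the torque climbs from 0.6 to 1.0 N m, so the nut is binding. Easing back and trying anticlockwise.

Call:
play_rows([
  [0,0,0],
  [0,0,0],
  [0,0,0],
  [0,0,0],
], roll=[-0.05,-0.1,-0.13,-0.13])

```text
time_s: 5.42
ee_pos: [529.8, -34.7, 172.2]
tool_rot: [-0.347, -3.122, -0.002]
force: [-1.2, 1.1, 2.2]
opening: 17.9
gripper_force: 50.1
```

```bash
python3 st.py
```

```text
5.425 j [ 0.5   0.51 -0.67  1.88  0.4   0.89  0.98] p [529.8 -34.7 172.2] F [-1.2  1.1  2.2] T [ 0.38 -0.14 -0.48] yaw 2.9202 op 17.9 50.142407454550266
```

Call:
play_rows([
  [0,0,0],
  [0,0,0],
  [0,0,0],
  [0,0,0],
], roll=[-0.05,-0.1,-0.13,-0.13])

```text
time_s: 5.92
ee_pos: [529.8, -34.8, 172.3]
tool_rot: [0.026, 3.141, 0.001]
force: [-0.3, 1.3, 4.1]
opening: 17.7
gripper_force: 50.1
```

```bash
python3 st.py
```

```text
5.925 j [ 0.54  0.53 -0.72  1.88  0.44  0.9   1.16] p [529.8 -34.8 172.3] F [-0.3  1.3  4.1] T [ 0.23 -0.04 -0.35] yaw 3.1249 op 17.7 50.083341132849455
```

Anticlockwise it gives, with the torque steady at about 0.35 N m. Continuing.

Call:
play_rows([
  [0,0,0],
  [0,0,0],
  [0,0,0],
  [0,0,0],
  [0,0,0],
  [0,0,0],
], roll=[-0.09,-0.18,-0.27,-0.36,-0.45,-0.45])

```text
time_s: 6.68
ee_pos: [530.3, -35.3, 172.7]
tool_rot: [-1.065, 2.955, -0.001]
force: [-0.8, -1.2, 7.3]
opening: 17.3
gripper_force: 50.0
```

```bash
python3 st.py
```

```text
6.675 j [ 0.65  0.58 -0.88  1.87  0.55  0.95  1.77] p [530.3 -35.3 172.7] F [-0.8 -1.2  7.3] T [-0.07  0.02  0.11] yaw -2.4496 op 17.3 50.00610178336501
```

Call:
play_rows([
  [0,0,0],
  [0,0,0],
  [0,0,-0.002],
  [0,0,-0.004],
  [0,0,-0.004],
], roll=[-0.08,-0.16,-0.24,-0.32,-0.32])

```text
time_s: 7.3
ee_pos: [529.6, -35.2, 174.4]
tool_rot: [1.764, -2.599, -0.0]
force: [-0.2, -2.0, 2.4]
opening: 17.5
gripper_force: 50.0
```

```bash
python3 st.py
```

```text
7.3 j [ 0.72  0.63 -1.    1.87  0.63  1.    2.21] p [529.6 -35.2 174.4] F [-0.2 -2.   2.4] T [-0.01 -0.05  0.03] yaw -1.9489 op 17.5 50.00136500224471
```

The nut is free at about 1.4 rad, with the torque near zero. Drawing it straight up.

Call:
play_rows([
  [0,0,-0.01],
  [0,0,-0.02],
  [0,0,-0.04],
  [0,0,-0.06],
  [0,0,-0.09],
  [0,0,-0.12],
], roll=[0,0,0,0,0,0])

```text
time_s: 8.05
ee_pos: [529.8, -34.8, 248.0]
tool_rot: [-1.767, 2.597, -0.001]
force: [1.0, 0.6, -2.9]
opening: 17.6
gripper_force: 50.0
```

```bash
python3 st.py; python3 - <<'E'
from h import *
P=vision.camera_params("wrist");save("wrist","w3.png"); save("side","s3.png")
a=cv2.imread("pics/w3.png");b=cv2.imread("pics/s3.png")[110:230,250:430]
cv2.imwrite("pics/c3.png",np.vstack([cv2.resize(a,(480,300)),cv2.resize(b,(480,300))]))
R,_=rel([0,0,0])
for uv in [(385,160)]: pass
# tray refine from both views
for n,pts in [("side",[(282/4*0+270+303/4,145+145/4),(270+350/4,145+80/4),(270+484/4,145+122/4),(270+440/4,145+185/4)])]:
    for p in pts: print(atz(n,*p,28).round(0))
E
```

```text
8.05 j [ 0.78  0.55 -1.08  1.8   0.53  1.12  2.29] p [529.8 -34.8 248. ] F [ 1.   0.6 -2.9] T [ 0.08 -0.1   0.02] yaw -1.9466 op 17.6 50.00001037493348
[ 571. -272.   28.]
[ 599. -392.   28.]
[ 453. -419.   28.]
[ 433. -305.   28.]
```

View pics/c3.png

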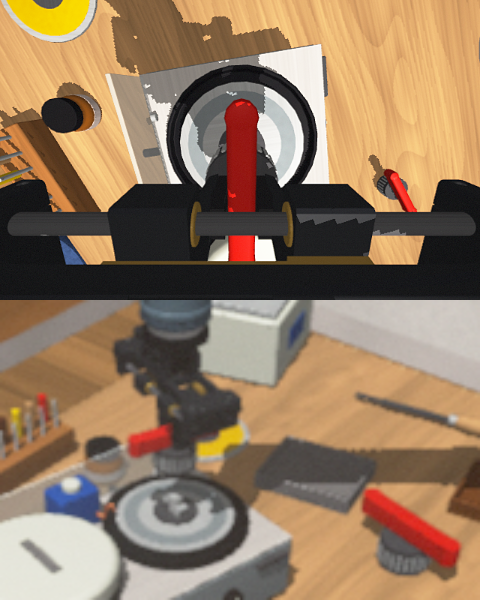

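The nut hangs in the gripper, clear of the bare spindle. Carrying it over to the grey tray at about (516,-349), turning back so joint 7 stays in range.

Call:
play_rows([
  [0.03,-0.01,-0.01],
  [0.09,-0.03,-0.01],
  [0.15,-0.052,-0.01],
  [0.21,-0.073,-0.01],
  [0.27,-0.094,-0.01],
  [0.33,-0.115,-0.01],
  [0.39,-0.135,-0.01],
  [0.45,-0.156,-0.01],
  [0.495,-0.171,-0.01],
  [0.495,-0.171,-0.01],
], roll=[0.07,0.14,0.21,0.28,0.35,0.42,0.49,0.56,0.65,0.65])

```text
time_s: 9.4
ee_pos: [514.9, -352.2, 251.8]
tool_rot: [0.263, -3.129, 0.001]
force: [0.9, -0.7, -2.6]
opening: 17.6
gripper_force: 50.0
```

```bash
python3 st.py; python3 - <<'E'
from h import *
P=vision.camera_params("wrist");import pickle;pickle.dump(P,open("w4.pkl","wb"));save("wrist","w4.png"); save("side","s4.png");save("scene","c4.png")
a=cv2.imread("pics/w4.png");b=cv2.imread("pics/s4.png")[120:220,300:460];c=cv2.imread("pics/c4.png")[140:240,200:360]
cv2.imwrite("pics/v4.png",np.vstack([cv2.resize(a,(640,400)),np.hstack([cv2.resize(b,(320,200)),cv2.resize(c,(320,200))])]))
E
```

```text
9.4 j [ 1.04  0.59 -0.76  1.57  0.44  1.16  1.93] p [ 514.9 -352.2  251.8] F [ 0.9 -0.7 -2.6] T [ 0.09 -0.16  0.04] yaw -2.9741 op 17.6 50.00010749325156
```

View pics/v4.png

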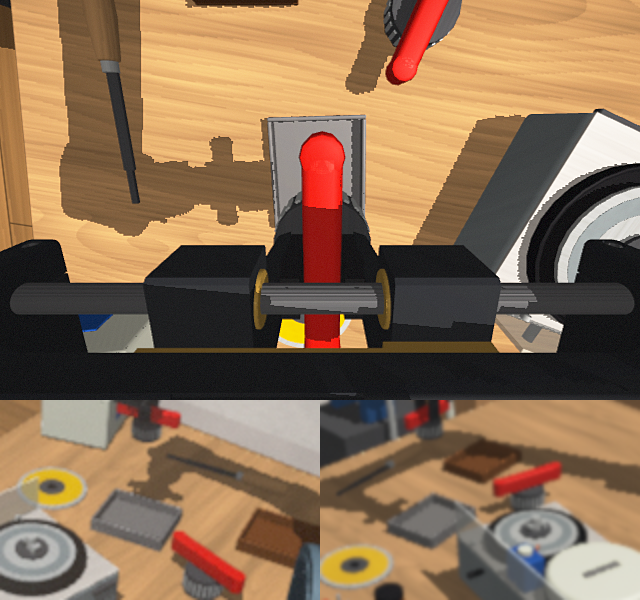

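The wrist view shows the tray's near rim between (269,119) and (366,116), aligned with the bar. Refining the tray centre from that.

```bash
python3 - <<'E'
from h import *
import pickle;P=pickle.load(open("w4.pkl","rb"))
A=atz("wrist",269,119,28,P);B=atz("wrist",366,116,28,P);print(A,B,np.linalg.norm(A-B))
e=(B-A)/np.linalg.norm(B-A); n=np.array([e[1],-e[0],0]); n*=np.sign(n[0]); c=(A+B)/2+75*n;print(c,np.arctan2(n[1],n[0]))
print(rel([c[0],c[1],43])[1])
E
```

```text
[ 458.89173443 -427.35319798   28.        ] [ 436.10729841 -312.83898302   28.        ] 116.7588795402738
[ 521.0576574  -355.46052095   28.        ] 0.1964011377908248
[-0.00540025 -0.01470348  0.34892892]
```

Call:
play_rows([
  [-0.005,-0.015,0.05],
  [-0.005,-0.015,0.12],
  [-0.005,-0.015,0.19],
  [-0.005,-0.015,0.26],
  [-0.005,-0.015,0.31],
  [-0.005,-0.015,0.33],
  [-0.005,-0.015,0.338],
  [-0.005,-0.015,0.338],
], roll=[0,0,0,0,0,0,0,0])

```text
time_s: 10.55
ee_pos: [521.4, -357.2, 50.7]
tool_rot: [-0.273, 3.128, -0.001]
force: [-0.0, -0.1, -2.7]
opening: 17.5
gripper_force: 50.0
```

```bash
python3 st.py
```

```text
10.55 j [ 0.95  0.84 -0.62  1.67  0.62  0.84  1.8 ] p [ 521.4 -357.2   50.7] F [-0.  -0.1 -2.7] T [ 0.06 -0.15  0.05] yaw -2.9673 op 17.5 49.9997422657907
```

Call:
play_rows([
  [0,0,0.003],
  [0,0,0.006],
  [0,0,0.009],
  [0,0,0.009],
], roll=[0,0,0,0])

```text
time_s: 11.05
ee_pos: [520.5, -357.2, 44.2]
tool_rot: [0.273, -3.13, -0.0]
force: [-0.3, -0.4, -2.5]
opening: 17.6
gripper_force: 50.0
```

Call:
play_rows([
  [0,0,0.001],
  [0,0,0.002],
  [0,0,0.003],
  [0,0,0.003],
], roll=[0,0,0,0])

```text
time_s: 11.55
ee_pos: [520.5, -357.1, 42.5]
tool_rot: [0.273, -3.13, -0.0]
force: [-0.1, 0.3, -3.0]
opening: 17.8
gripper_force: 50.0
```

Call:
play_rows([
  [0,0,0.001],
  [0,0,0.002],
  [0,0,0.002],
], roll=[0,0,0])

```text
time_s: 11.92
ee_pos: [520.7, -357.1, 42.4]
tool_rot: [0.273, -3.129, 0.001]
force: [-3.8, 1.8, 8.2]
opening: 17.8
gripper_force: 50.0
```

Call:
play_rows([
  [0,0,0.001],
  [0,0,0.002],
  [0,0,0.002],
], roll=[0,0,0])

```text
time_s: 12.3
ee_pos: [520.7, -357.2, 42.3]
tool_rot: [0.273, -3.129, 0.002]
force: [-7.8, 2.9, 17.7]
opening: 17.9
gripper_force: 50.0
```

The nut touches the tray floor. Relaxing the press and opening.

Call:
play_rows([
  [0,0,-0.001],
  [0,0,-0.003],
  [0,0,-0.003],
], roll=[0,0,0], newtons=15)

```text
time_s: 12.68
ee_pos: [520.7, -357.2, 42.4]
tool_rot: [-0.273, 3.13, -0.001]
force: [-2.0, 1.7, 5.1]
opening: 18.1
gripper_force: 15.0
```

Call:
play_rows([
  [0,0,0],
  [0,0,0],
  [0,0,0],
  [0,0,0],
], roll=[0,0,0,0], fingers=50)

```text
time_s: 13.18
ee_pos: [520.5, -357.1, 41.8]
tool_rot: [0.273, -3.13, -0.0]
force: [0.5, 0.2, 0.8]
opening: 49.8
gripper_force: 0.0
```

Call:
play_rows([
  [0,0,-0.02],
  [0,0,-0.06],
  [0,0,-0.12],
  [0,0,-0.2],
  [0,0,-0.28],
  [0,0,-0.35],
  [0,0,-0.35],
], roll=[0,0,0,0,0,0,0])

```text
time_s: 14.05
ee_pos: [522.8, -357.6, 257.6]
tool_rot: [-0.273, 3.123, -0.008]
force: [-0.2, 1.5, 0.1]
opening: 50.3
gripper_force: 0.0
```

```bash
python3 st.py; python3 - <<'E'
from h import *
save("wrist","w5.png"); save("side","s5.png");save("scene","c5.png")
a=cv2.imread("pics/w5.png");b=cv2.imread("pics/s5.png")[120:220,300:460];c=cv2.imread("pics/c5.png")[140:240,200:360]
cv2.imwrite("pics/v5.png",np.vstack([cv2.resize(a,(560,350)),np.hstack([cv2.resize(b,(280,200)),cv2.resize(c,(280,200))])]))
E
```

```text
14.05 j [ 1.04  0.6  -0.76  1.54  0.44  1.17  1.94] p [ 522.8 -357.6  257.6] F [-0.2  1.5  0.1] T [ 0.07 -0.15  0.06] yaw -2.9674 op 50.3 0.0
```

View pics/v5.png

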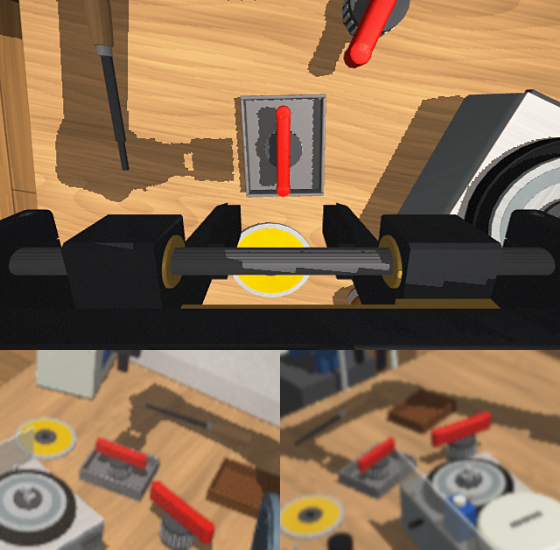

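The nut stands upright in the middle of the grey tray (284,150), the spindle is bare, and the gripper is clear.

```bash
python3 -c "
from cell import robot; print(robot.hand_in())"
```

```text
the job is handed in; nothing more can be done
None
```

The nut gave anticlockwise after binding clockwise; it now stands upright in the grey tray, the other things on the bench were not touched, and the job was handed in at about 14 s.

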